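# Load the light-tight slide chamber and close it on its folding stay

### The job

Raise the lid of the black slide chamber until its folding side stay locks, and let go so that the lid stands on the stay. Stand the amber slide jar upright on the chamber floor, then break the stay at its knee (the red pin) while the lid is up, and lower the lid gently until it is fully shut. Do not strain the stay against its end stop, do not force the lid down while the stay is locked, do not let the lid drop, and leave the brass objective and the green slide mailer where they are.

Things in the scene. Friction and masses are not known exactly. Their poses are not given: they have to be found in the camera images.
- chamber: Black open-topped box fixed to the bench, 190 (x) x 200 (y) x 80 mm high, walls and floor 6 mm. Origin: centre of its underside; front (-x) roughly to the robot, z up. A white lid, 8 mm thick, lies on the rim, hinged along the far +x rim. A folding steel stay of two 80 mm links is outside its right (-y) wall.
- lid_bar (a point): Middle of the steel grab bar off the lid's front edge: round, diameter 12 mm, 98 mm long, parallel to the hinge (chamber's y), posts 45 mm either side of the middle. It is 235 mm from the hinge axis, 4.5 mm above the lid's underside, 45 mm off the front edge; 84.5 mm above the bench when shut. Moves and turns with the lid.
- lid_hinge (a point): Middle of the lid's hinge axis, at (95, 0, 80) mm in the chamber's frame; the axis runs along the chamber's y.
- lid (a joint): Lid angle, rad: 0 shut, grows as it opens. Stiff hinge (0.3 N m friction), lid 0.45 kg: above about 1.15 it stays where left, lower it may fall; nearly shut it may stay ajar and needs pressing home. The stay goes straight and locks somewhere from 1.22 to 1.58, differing each time (its foot is adjustable).
- stay_knee (a joint): Stay knee angle, rad: about 0 folded (lid shut), 2.51 links straight, 2.71 at the stop just past straight (lock). As the raised lid brings it near straight, a light spring snaps it into the lock. To break it, draw the pin towards the robot across the straight line and along its arc (3 to 10 N); let go above about 2.2 it may relock, so draw on to about 2.05. It folds towards the robot.
- knee_pin (a point): Gripping point on the red pin at the stay's knee: round, diameter 12 mm, stands out 70 mm, parallel to the hinge. The point is 60 mm outside the chamber's right wall, 18 mm from the pin's free end, 90 to 115 mm above the bench when locked. It swings 80 mm about the stay's foot, which is about 5 mm in -x from the chamber's middle and 24 to 46 mm above the bench.
- anchor (a joint): How far the stay's rubber-bushed foot is pulled (+) or pushed (-) out of place along the stay, m; 0 at rest, 1 mm per 40 N in the stay. Once the stay is straight, 1 N more upward on the lid bar puts about 3 N into it. Over 0.8 mm strains the stay, so stop lifting when the bar resists by 4 to 5 N more. Too small to read well through the noise.
- slide_jar: Amber round jar with a white screw cap, diameter 48 mm, 56 mm high, about 0.12 kg, standing on the bench left of the chamber. Origin: centre of its underside; z up.
- objective: Bystander: brass microscope objective standing upright, diameter 34 mm, 46 mm high, left of the chamber; jar and objective may have changed places. Origin: centre of its underside.
- mailer: Bystander: green plastic slide mailer lying flat, 80 x 32 x 22 mm, right of the chamber. Origin: centre of its underside.
There are look-alikes about, which are no part of the job. What is meant by the slide_jar is not turquoise, and is the larger of those in its own colour.

How it is judged:
By the outcome, as a careful person would: the job done as asked, in the order asked, and still so for the second after the job is handed in, with the robot touching nothing.
It also fails if it takes over 72 s, if anything falls off the work surface, if the arm or the gripper's body presses on something with over 40 N, if the wrist force passes 120 N, or if a joint passes its speed limit or range.

### The arm

A 6-joint arm with a two-finger parallel gripper is mounted at the origin on the work surface. World frame = base frame: x ahead of the robot, y to its left, z up, the work surface at z = 0. Lengths are in m, angles in rad, forces in N, time in s.
With the tool pointing down it reaches from about 0.375 to 0.9 m from the base axis. Payload 3.1 kg.
Tool frame: the origin (TCP) lies at the very end of the fingers, on their centre line; the grasp point (between the pads) lies 19 mm behind it (manip.tcp_to_grasp is the distance from the TCP to the grasp point, in m); z points along the fingers, y is the line along which they close (so a half turn about z gives the same grasp; the last joint's range is limited). The gripper opens to 85 mm and grips with 20 to 120 N. Pads are 22 mm wide; open, the fingers measure 114 mm over their backs; the gripper's body (76 mm by 85 mm) begins 54 mm behind the grasp point. The pads swing forward as they close: fully open they stand 13 mm farther back than shut.
Start: joints at [-1.288, 0.527, 1.433, -0, 1.181, -0.178], TCP at [0.278, -0.56, 0.231] pointing down, gripper open.
Joint ranges: [-3.08, 3.08], [-0.75, 2.2], [0.22, 2.44], [-1.43, 4.57], [0, 2.65], [-2.85, 2.85]. Speed limits (rad/s): [2.79, 2.79, 3.14, 3.14, 3.14, 3.14].

### API

Orientations are given as a unit quaternion [x, y, z, w].
In Python, from station import manip gives the robot as it stands. The module is installed in compiled form; this text tells all that it offers.
- The arm moves only by the tool step_arm, never from a script. Its argument "commands" is one flat list of numbers, 6 for each row, row after row: the shift along the tool's x, y, z in m, then the turn, a rotation vector about the tool's x, y, z in degrees. A call has exactly 10 rows; each row is the pose to reach, as a shift and turn from the pose commanded when the call began, along the tool's axes at that moment; what a row does not reach only later rows make up. A row lasts 1/10 s, in which the tool goes at most 50 mm and 8.59 degrees, less where a joint would pass 70% of its speed; a pose out of reach is approached as far as the arm can. A call with a gripper value outside its range is refused whole. "jaw" is the opening in per cent of the stroke, from 0 (shut) to 100 (fully open), set as the call begins (left out, the last holds). The fingers move at their own pace and stop on an object; "grip_force" is the grip in N (left out, the last holds). Time passes only in rows, so rows that repeat a pose let the fingers close, or fill a call up. It gives the time, the measured TCP pose, the force, the opening and the grip force at its end, in the units of the state.
- manip.sense(): the state, without advancing time (a new reading comes with each control period).
- manip.snapshot(name): name is "scene" or "top"; returns a dict with "pixels" (420x560x3 uint8, blue, green, red), "fx", "fy", "cx", "cy" (pixels), "R" (3x3) and "t" (3): a world point X has camera coordinates R X + t. Camera axes: x right, y down, z forward; pixel columns grow to the right and rows downward; lengths in m; the calibration is good to about 2 mm. A picture is of the moment at which its call begins. There is no depth.
- manip.sign_off(): hands the job in; it is judged then, once.
The state is a dict: "t": time; "q": joint angles; "qd": joint speeds; "tau": joint torques, N m; "tcp_pos": TCP position; "tool_rot": TCP orientation; "force": force on the tool from outside, world axes, zero at the start; "ft_torque": the same for the moment, N m; "finger_gap": opening from 0.0 (shut) to 1.0 (fully open); "gripper_force": force on a finger pad.
Only numpy, scipy, OpenCV 4.12 (cv2) and the standard library are available. Lean on these libraries where they do the work, as an engineer would, in place of code of your own. Each camera call takes 0.05 s, during which the arm holds its last target. There are 200 camera calls.

## Working session

There is one attempt and no reset: what is moved stays moved. The work goes in short steps, Python scripts to look and compute and a tool call to move; the robot and the scene stay as the last step left them, time stands still between calls to the robot, and variables do not carry over. Pictures are saved under pics/ and viewed, at most 13 in all, crops included, and the job is handed in when it is done.

Besides the shell and the picture viewer there is one more tool, called after "Request:" by a JSON object that holds its "api" and its "payload". step_arm: Moves the arm, as the interface text tells. Its arguments: {"type":"object","properties":{"commands":{"type":"array","items":{"type":"number"}},"jaw":{"type":"number"},"grip_force":{"type":"number"}},"required":["commands"]}

```bash
mkdir -p pics; ls; python3 - <<'E'
from station import manip
import cv2,pickle,numpy as np
d={}
for n in("scene","top"):
    s=manip.snapshot(n);d[n]=s;cv2.imwrite(f"pics/{n}0.png",s["pixels"]);print(n,s["fx"],s["cx"],np.round(s["R"],3).tolist(),np.round(s["t"],3), -np.array(s["R"]).T@s["t"])
pickle.dump(d,open("cam0.pkl","wb"));print(manip.sense())
E
```

```text
pics
scene 437.64173783121123 270.6404465283038 [[-0.915, 0.402, 0.019], [0.296, 0.704, -0.646], [-0.273, -0.586, -0.763]] [ 0.517 -0.108  1.121] [0.81133433 0.52549535 0.77598791]
top 387.94997049212935 279.114166501939 [[-0.02, -1.0, -0.006], [-0.991, 0.02, -0.131], [0.131, 0.003, -0.991]] [0.025 0.556 0.827] [0.4427248  0.0112965  0.89319862]
{'t': 0.1, 'q': array([-1.28851290e+00,  5.28374878e-01,  1.43376959e+00, -1.28756047e-05,
        1.18142207e+00, -1.78506144e-01]), 'qd': array([-0.00123833, -0.00187822, -0.00357709,  0.00069101,  0.00042388,
        0.0007482 ]), 'tau': array([ 3.31608171e-04, -4.43303561e+01, -1.78586948e+01, -1.43071065e-04,
        3.89387555e-03, -6.27220729e-06]), 'tcp_pos': array([ 0.27774619, -0.55917207,  0.23043191]), 'tool_rot': array([ 9.73575283e-01,  2.28364168e-01, -5.71336001e-05, -9.85305149e-04]), 'force': array([-0.12872735,  0.51345587,  0.46415322]), 'ft_torque': array([-0.05297605,  0.01767739, -0.00155813]), 'gripper_force': 0.0, 'finger_gap': 0.9973156222556241}
```

View pics/scene0.png

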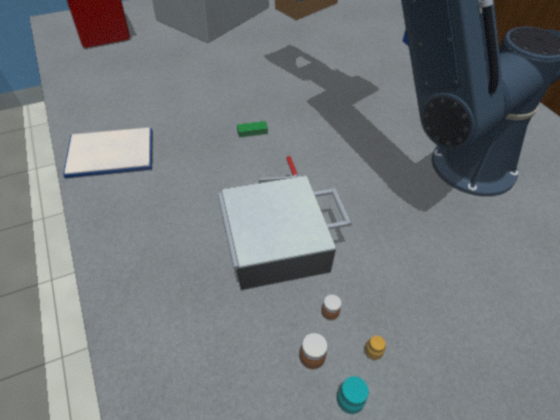

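View pics/top0.png

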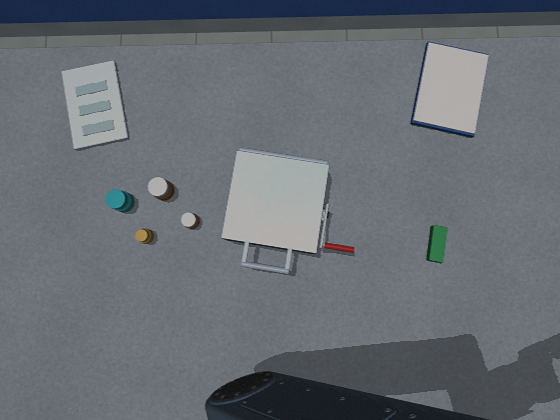

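The scene picture shows, as candidates for the jar, in scene/top pixels:
- large amber jar with white cap: (314,348)/(160,188)
- small amber jar: (332,306)/(190,220)
- turquoise jar: (354,394)/(120,200)
- brass objective: (377,346)/(145,236)

I choose the large amber one. In the top picture the bar runs (242,265)-(290,271), the red pin (325,246)-(354,250) and the mailer is at (437,244). Next is a close crop to check this choice.

```bash
python3 - <<'E'
import cv2,pickle,numpy as np
d=pickle.load(open("cam0.pkl","rb"))
s=d["scene"]["pixels"];t=d["top"]["pixels"]
a=cv2.resize(s[285:415,270:400],(400,400),interpolation=cv2.INTER_CUBIC)
b=cv2.resize(t[140:280,90:230],(400,400),interpolation=cv2.INTER_CUBIC)
cv2.imwrite("pics/jars.png",np.hstack([a,b]))
a=cv2.resize(s[145:285,215:355],(400,400),interpolation=cv2.INTER_CUBIC)
b=cv2.resize(t[145:285,218:358],(400,400),interpolation=cv2.INTER_CUBIC)
cv2.imwrite("pics/box.png",np.hstack([a,b]))
E
```

```text
(no output)
```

View pics/jars.png

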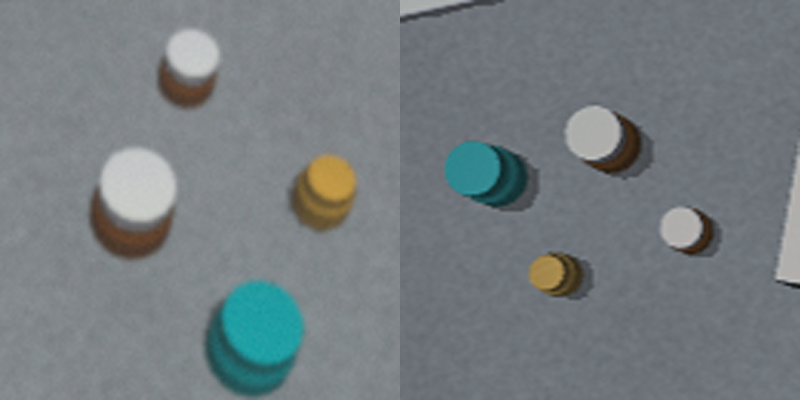

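View pics/box.png

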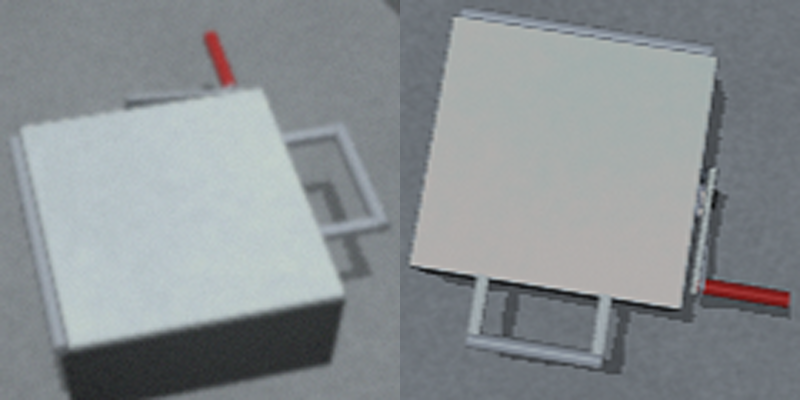

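The crop confirms the large amber jar, with its cap centre at scene (315,345) and top (158,187). The box crop shows the bar ends, pin and lid corners clearly enough to triangulate.

```bash
cat > h.py <<'E'
import numpy as np,cv2,pickle
from scipy.spatial.transform import Rotation as Ro
def P(s): return np.array([[s["fx"],0,s["cx"]],[0,s["fy"],s["cy"]],[0,0,1]])@np.c_[s["R"],s["t"]]
def tri(a,b,ua,ub):
    X=cv2.triangulatePoints(P(a),P(b),np.float64(ua).reshape(2,1),np.float64(ub).reshape(2,1));X=(X[:3]/X[3]).ravel()
    e=[np.linalg.norm(proj(s,X)-u) for s,u in((a,ua),(b,ub))];return X,np.round(e,1)
def proj(s,X):
    u=P(s)@np.r_[X,1];return u[:2]/u[2]
def plane(s,u,z):
    r=np.array(s["R"]).T@[(u[0]-s["cx"])/s["fx"],(u[1]-s["cy"])/s["fy"],1];c=-np.array(s["R"]).T@s["t"];return c+r*(z-c[2])/r[2]
E
python3 - <<'E'
from h import *
d=pickle.load(open("cam0.pkl","rb"));a,b=d["scene"],d["top"]
S=lambda u:np.array([215,145])+(np.array(u)+.5)*.35-.5
T=lambda u:np.array([218,145])+(np.array(u)+.5)*.35-.5
J=lambda u:np.array([270,285])+(np.array(u)+.5)*.325-.5
K=lambda u:np.array([90,140])+(np.array(u)+.5)*.35-.5
pts={"hingeL":(S((65,348)),T((53,16))),"hingeR":(S((22,128)),T((316,57))),"frontR":(S((262,88)),T((283,307))),"frontL":(S((343,297)),T((12,266))),
"barR":(S((343,127)),T((204,360))),"barL":(S((384,222)),T((68,343))),"pinbase":(S((230,86)),T((306,287))),"pintip":(S((211,35)),T((388,300))),
"jar":(J((138,185)),K((194,133))),"small":(J((192,54)),K((283,228))),"obj":(J((331,182)),K((148,272))),"turq":(J((262,323)),K((72,168)))}
for k,(u,v) in pts.items():
    X,e=tri(a,b,u,v);print(k,np.round(X*1000,1),e)
print("mailer",plane(b,(437.5,244),.022))
E
```

```text
hingeL [677.3 102.2  89.5] [0.5 0.6]
hingeR [639.5 -91.4  90.9] [0.4 0.6]
frontR [455.4 -60.6  90.2] [0.7 0.9]
frontL [490.5 134.2  85.4] [0.1 0.1]
barR [417.8  -2.1  88.8] [1.2 1.6]
barL [434.8  92.8  91.4] [0.2 0.2]
pinbase [471.3 -79.9  80.2] [0. 0.]
pintip [ 460.3 -139.    79.7] [0.2 0.3]
jar [607.5 280.1  56.9] [0.4 0.4]
small [534.6 214.4  41.5] [0.2 0.3]
obj [502.2 317.4  43.9] [0.4 0.4]
turq [582.5 372.4  57.8] [0.1 0.1]
mailer [ 0.47092712 -0.33802792  0.022     ]
```

```bash
cat >> h.py <<'E'
PSI=np.radians(-10.1);C=np.array([.5657,.0211,0]);RC=Ro.from_euler('z',PSI).as_matrix()
def w(p): return C+RC@np.array(p)            # chamber -> world (m)
def c(p): return RC.T@(np.array(p)-C)
TD=np.c_[RC[:,1],RC[:,0],[0,0,-1]]           # tool x=ch y, tool y=ch x, tool z down
def go(p,Rt=TD):
    from station import manip
    s=manip.sense();R=Ro.from_quat(s["tool_rot"]).as_matrix()
    print("shift mm",np.round(1000*R.T@(np.array(p)-s["tcp_pos"]),1),"rot deg",np.round(np.degrees(Ro.from_matrix(R.T@Rt).as_rotvec()),2))
def st():
    from station import manip
    s=manip.sense();print("t",round(s["t"],2),"ch mm",np.round(1000*c(s["tcp_pos"]),1),"F ch",np.round(RC.T@s["force"],2),"gap",round(s["finger_gap"],3),"gf",round(s["gripper_force"],1),"rot",np.round(np.degrees((Ro.from_matrix(TD).inv()*Ro.from_quat(s["tool_rot"])).as_rotvec()),1));return s
E
python3 - <<'E'
from h import *
st();go(w([-.140,0,.200]))
E
```

```text
t 0.1 ch mm [-181.7 -621.8  230.4] F ch [-0.22  0.48  0.46] gap 0.997 gf 0.0 rot [ 0.1  0.1 53.5]
shift mm [ 403.4 -474.9   31.5] rot deg [ -0.09  -0.07 -53.5 ]
```

Request:
{"api": "step_arm", "payload": {"commands": [0.029,-0.034,0.002,0,0,-5.5,0.058,-0.068,0.004,0,0,-11,0.087,-0.102,0.006,0,0,-16.5,0.116,-0.136,0.008,0,0,-22,0.145,-0.17,0.01,0,0,-27.5,0.174,-0.204,0.012,0,0,-33,0.203,-0.238,0.014,0,0,-38.5,0.232,-0.272,0.016,0,0,-44,0.261,-0.306,0.018,0,0,-49,0.29,-0.34,0.02,0,0,-53.5], "jaw": 45, "grip_force": 20}}

```text
t: 1.1
tcp_pos: [0.3865, -0.1245, 0.2112]
tool_rot: [0.766, 0.643, 0.0, -0.0]
force: [1.5, -1.3, 0.5]
finger_gap: 0.45
gripper_force: 0.0
```

```bash
python3 -c "
from h import *
st();go(w([-.140,0,.150]))"
```

```text
t 1.1 ch mm [-150.9 -174.8  211.2] F ch [ 1.75 -1.    0.48] gap 0.45 gf 0.0 rot [ 0.   0.  -0.2]
shift mm [174.8  11.4  61.2] rot deg [-0.   -0.01  0.16]
```

Request:
{"api": "step_arm", "payload": {"commands": [0.035,0.002,0.012,0,0,0,0.075,0.005,0.024,0,0,0,0.115,0.008,0.036,0,0,0,0.15,0.011,0.048,0,0,0,0.175,0.011,0.06,0,0,0,0.175,0.011,0.07,0,0,0,0.175,0.011,0.09,0,0,0,0.175,0.011,0.11,0,0,0,0.175,0.011,0.13,0,0,0,0.175,0.011,0.145,0,0,0]}}

```text
t: 2.1
tcp_pos: [0.4277, 0.0432, 0.0652]
tool_rot: [0.767, 0.642, -0.0, -0.0]
force: [0.4, 0.0, -0.3]
finger_gap: 0.448
gripper_force: 0.0
```

```bash
python3 - <<'E'
from h import *
from station import manip
s=st();t=manip.snapshot("scene");cv2.imwrite("pics/bar.png",cv2.resize(t["pixels"][120:290,210:400],(760,580)))
print(proj(t,s["tcp_pos"]))
E
```

```text
t 2.1 ch mm [-139.8   -2.4   65.2] F ch [ 0.44  0.1  -0.27] gap 0.448 gf 0.0 rot [ 0.1 -0.   0. ]
[338.40670498 212.23641116]
```

View pics/bar.png

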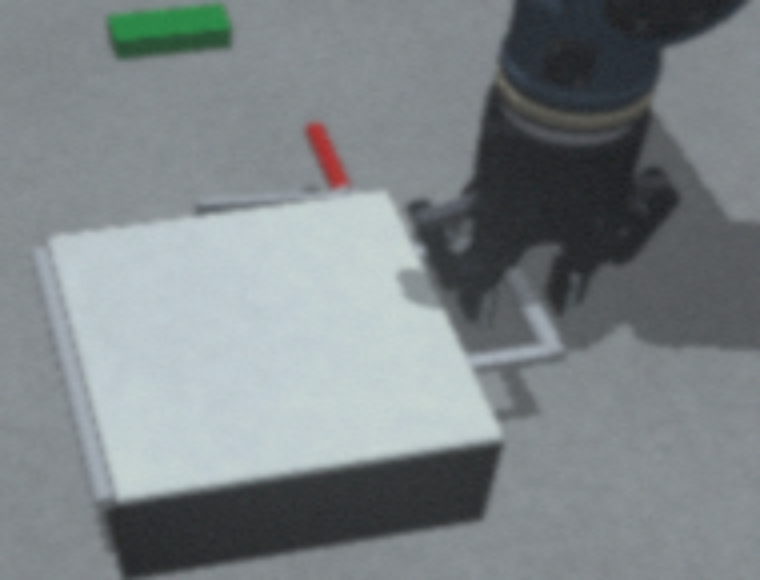

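The fingers straddle the bar at about crop (520,290). Closing.

Request:
{"api": "step_arm", "payload": {"commands": [0,0,0,0,0,0,0,0,0,0,0,0,0,0,0,0,0,0,0,0,0,0,0,0,0,0,0,0,0,0,0,0,0,0,0,0,0,0,0,0,0,0,0,0,0,0,0,0,0,0,0,0,0,0,0,0,0,0,0,0], "jaw": 0, "grip_force": 25}}

```text
t: 3.15
tcp_pos: [0.4275, 0.0437, 0.0667]
tool_rot: [0.766, 0.642, -0.0, 0.0]
force: [-2.8, -3.8, 0.0]
finger_gap: 0.13
gripper_force: 25.0
```

```bash
python3 - <<'E'
from h import *
s=st()
z0=s["tcp_pos"][2]
# arc in tool axes: bar about hinge, r=235, phi0
r=.235;a0=np.arcsin(.0045/r)
for th in np.arange(0,1.65,.1): 
    print(round(th,2),"y %.1f z %.1f"%(1000*r*(np.cos(a0)-np.cos(th+a0)),-1000*r*(np.sin(th+a0)-np.sin(a0))))
E
```

```text
t 3.15 ch mm [-140.    -2.    66.7] F ch [-2.06 -4.22  0.  ] gap 0.13 gf 25.0 rot [ 0. -0. -0.]
0.0 y 0.0 z -0.0
0.1 y 1.6 z -23.4
0.2 y 5.6 z -46.6
0.3 y 11.8 z -69.2
0.4 y 20.3 z -91.1
0.5 y 30.9 z -112.1
0.6 y 43.6 z -131.9
0.7 y 58.2 z -150.3
0.8 y 74.5 z -167.2
0.9 y 92.4 z -182.3
1.0 y 111.8 z -195.6
1.1 y 132.4 z -206.9
1.2 y 154.0 z -216.1
1.3 y 176.4 z -223.1
1.4 y 199.5 z -227.8
1.5 y 222.8 z -230.2
1.6 y 246.3 z -230.2
```

Request:
{"api": "step_arm", "payload": {"commands": [0,0.0005,-0.012,0,0,0,0,0.0016,-0.0234,0,0,0,0,0.003,-0.035,0,0,0,0,0.0056,-0.0466,0,0,0,0,0.0085,-0.058,0,0,0,0,0.0118,-0.0692,0,0,0,0,0.016,-0.0802,0,0,0,0,0.0203,-0.0911,0,0,0,0,0.0255,-0.1017,0,0,0,0,0.0309,-0.1121,0,0,0]}}

```text
t: 4.15
tcp_pos: [0.4563, 0.0385, 0.1786]
tool_rot: [0.766, 0.643, -0.002, -0.001]
force: [-3.1, -2.4, -4.4]
finger_gap: 0.128
gripper_force: 24.3
```

```bash
cat >> h.py <<'E'
def pin(n=0):
    """red pin: PCA ends in both views -> triangulated tip and direction (chamber mm)"""
    from station import manip
    out=[]
    for nm in("scene","top"):
        s=manip.snapshot(nm);p=s["pixels"].astype(int)
        m=((p[...,2]>90)&(p[...,2]>2.2*p[...,1])&(p[...,2]>2.2*p[...,0])).astype(np.uint8)
        k,l,stt,ce=cv2.connectedComponentsWithStats(m)
        X0=w([-.04,-.14,.1]);u0=proj(s,X0)
        i=min((i for i in range(1,k) if stt[i,4]>8),key=lambda i:np.hypot(*(ce[i]-u0)))
        yx=np.argwhere(l==i)[:,::-1].astype(float);d=np.linalg.svd(yx-yx.mean(0))[2][0] if len(yx)<4000 else None
        q=(yx-yx.mean(0))@d;hi=yx.mean(0)+d*(q.max());lo=yx.mean(0)+d*q.min()
        out.append((s,yx.mean(0),hi,lo,stt[i,4]))
    (a,ca,ha,la,na),(b,cb,hb,lb,nb)=out
    # tip: farthest toward chamber -y. scene: up in image; top: right
    ta=ha if ha[1]<la[1] else la; tb=hb if hb[0]>lb[0] else lb
    T,e=tri(a,b,ta,tb)
    # base end: use the line in top at x,z of pin axis
    print("px",np.round(ta,1),np.round(tb,1),na,nb,"tip ch",np.round(1000*c(T),1),e,"cent",np.round(1000*c(tri(a,b,ca,cb)[0]),1))
    return c(T),out
def theta():
    from station import manip
    p=c(manip.sense()["tcp_pos"]);return np.arctan2(p[2]+.019-.080-0.0,.095-p[0])-np.arcsin(.0045/.235)
E
python3 - <<'E'
from h import *
s=st();print(theta());pin()
E
```

```text
t 4.15 ch mm [-110.8   -2.1  178.6] F ch [-2.61 -2.94 -4.37] gap 0.128 gf 24.3 rot [ 0.2 -0.1 -0.1]
0.5000327404419533
px [280.  152.5] [356.3 240.4] 12 156 tip ch [ -55.8 -176.8   96.5] [0.2 0.3] cent [ -53.6 -144.6  124.5]
```

Request:
{"api": "step_arm", "payload": {"commands": [0,0.0062,-0.0101,0,0,0,0,0.0127,-0.0198,0,0,0,0,0.0198,-0.0292,0,0,0,0,0.0273,-0.0382,0,0,0,0,0.0352,-0.0468,0,0,0,0,0.0436,-0.0551,0,0,0,0,0.0524,-0.0629,0,0,0,0,0.0615,-0.0702,0,0,0,0,0.071,-0.0771,0,0,0,0,0.0809,-0.0835,0,0,0]}}

```text
t: 5.25
tcp_pos: [0.5325, 0.0247, 0.2632]
tool_rot: [0.766, 0.643, -0.005, -0.004]
force: [-12.8, -2.1, 13.4]
finger_gap: 0.124
gripper_force: 25.9
```

```bash
python3 - <<'E'
from h import *
s=st();print(theta());o=pin()[1]
i=[cv2.resize(x[0]["pixels"][r[0]:r[0]+140,r[1]:r[1]+140],(400,400),interpolation=cv2.INTER_CUBIC) for x,r in zip(o,((90,215),(145,250)))]
cv2.imwrite("pics/pin1.png",np.hstack(i))
E
```

```text
t 5.25 ch mm [-33.3  -2.3 263.2] F ch [-12.24  -4.27  13.37] gap 0.124 gf 25.9 rot [ 0.7 -0.1 -0.1]
0.986320126505406
px [68.   8.9] [360.3 221.1] 1970 162 tip ch [135.1 -65.1 540.5] [107.8 213.7] cent [117.3 -69.6 507.9]
```

View pics/pin1.png

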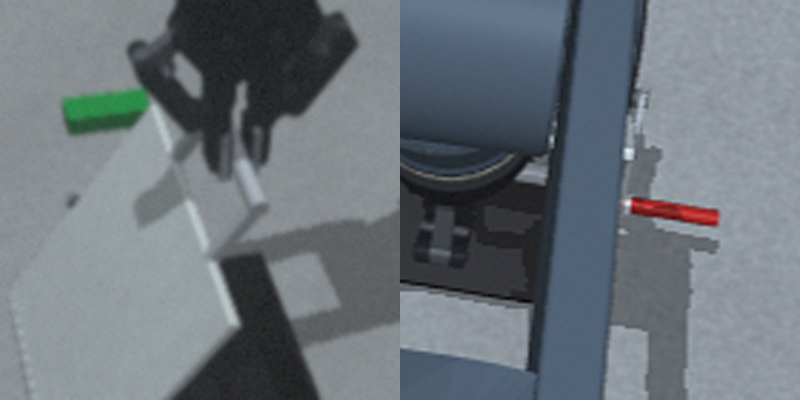

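The scene view shows the lid hiding the pin. The top view shows the pin tip at (360,221). The bar reads about 18 N along the lid's radius, so I relieve that while going on to about 1.15.

Request:
{"api": "step_arm", "payload": {"commands": [0,0.001,-0.0035,0,0,0,0,0.004,-0.0055,0,0,0,0,0.007,-0.0078,0,0,0,0,0.0105,-0.01,0,0,0,0,0.014,-0.0122,0,0,0,0,0.018,-0.0143,0,0,0,0,0.022,-0.0164,0,0,0,0,0.026,-0.0184,0,0,0,0,0.03,-0.02,0,0,0,0,0.03,-0.02,0,0,0]}}

```text
t: 6.35
tcp_pos: [0.5672, 0.0185, 0.2828]
tool_rot: [0.766, 0.642, -0.001, 0.0]
force: [-3.8, -4.2, 3.8]
finger_gap: 0.124
gripper_force: 24.8
```

```bash
python3 - <<'E'
from h import *
from station import manip
s=st();th=theta();print(th)
t=manip.snapshot("top");p=t["pixels"].astype(int)
m=((p[...,2]>90)&(p[...,2]>2.2*p[...,1])&(p[...,2]>2.2*p[...,0]));m[:, :300]=0;m[:,380:]=0;m[:190]=0;m[270:]=0
yx=np.argwhere(m)[:,::-1].astype(float);d=np.linalg.svd(yx-yx.mean(0))[2][0];d*=np.sign(d[0]);q=(yx-yx.mean(0))@d
tip=yx.mean(0)+d*q.max();print(len(yx),tip)
from scipy.optimize import least_squares
def K(pr,th,bend):
    h,ra,al=pr;F=np.array([-.005,h]);A=np.array([.095,.080])+ra*np.array([-np.cos(th+al),np.sin(th+al)])
    D=A-F;L=np.linalg.norm(D);hh=np.sqrt(max(.08**2-L*L/4,1e-9));n=np.array([-D[1],D[0]])/L
    return (F+A)/2+n*hh,L
d0=pickle.load(open("cam0.pkl","rb"))
obs=[(0,[(d0["top"],[353.3,249.8]),(d0["scene"],[288.5,157])]),(.5,[(t,[356.3,240.4]),(d0["scene"],[280,152.5])]),(.99,[(t,[360.3,221.1])]),(th,[(t,tip)])]
def f(pr):
    r=[]
    for a,l in obs:
        k,_=K(pr,a,0)
        for s_,u in l: r+=list((proj(s_,w([k[0],-.178,k[1]]))-u)*1.0)
    k,L=K(pr,0,0);return np.r_[r,(L-.0496)*1000/1.5,(pr[0]-.035)*1000/8]
r=least_squares(f,[.035,.1,.03]);print(r.x,np.round(r.fun,1))
g=np.arange(.8,1.8,.002);L=[K(r.x,a,0)[1] for a in g];print("lock",[a for a,l in zip(g,L) if l>=.16][:1])
for h in(.024,.03,.036,.042,.046):
    q=least_squares(lambda v:f([h,*v])[:-1],[.1,.03]);L=[K([h,*q.x],a,0)[1] for a in g];print(h,q.x,q.cost,[a for a,l in zip(g,L) if l>=.16][:1])
E
```

```text
t 6.35 ch mm [  1.9  -2.3 282.8] F ch [-2.99 -4.76  3.79] gap 0.124 gf 24.8 rot [ 0.  -0.1 -0. ]
1.1542495746483685
158 [361.83546262 213.08438439]
[0.03524339 0.09028027 0.04272047] [ 0.5 -0.2 -0.9  1.   0.7  0.1  0.4 -0.3  0.8  0.3  0.5 -0.1 -0.   0. ]
lock [np.float64(1.3880000000000006)]
0.024 [ 0.08818802 -0.03861861] 19.923999594109333 [np.float64(1.3340000000000005)]
0.03 [0.08912476 0.0057227 ] 5.92638775263909 [np.float64(1.3640000000000005)]
0.036 [0.0904749  0.04792162] 2.0161255252893056 [np.float64(1.3900000000000006)]
0.042 [0.09229112 0.08789615] 8.675000105322365 [np.float64(1.4100000000000006)]
0.046 [0.09380146 0.11323435] 19.122087967003054 [np.float64(1.4200000000000006)]
```

Request:
{"api": "step_arm", "payload": {"commands": [0,0.004,-0.0017,0,0,0,0,0.008,-0.0032,0,0,0,0,0.012,-0.0047,0,0,0,0,0.016,-0.006,0,0,0,0,0.02,-0.0073,0,0,0,0,0.024,-0.0086,0,0,0,0,0.028,-0.0097,0,0,0,0,0.032,-0.0108,0,0,0,0,0.0335,-0.0113,0,0,0,0,0.0335,-0.0113,0,0,0]}}

```text
t: 7.4
tcp_pos: [0.6007, 0.0125, 0.294]
tool_rot: [0.767, 0.642, -0.0, 0.001]
force: [-3.0, -4.4, 3.4]
finger_gap: 0.124
gripper_force: 25.5
```

```bash
cat > lock.py <<'E'
from h import *
from station import manip
from scipy.optimize import least_squares
import json,os
s=st();th=theta()
Fc=RC.T@s["force"];ph=th+.0191;print("th %.4f tang %.2f rad %.2f"%(th,Fc@[np.sin(ph),0,np.cos(ph)],Fc@[-np.cos(ph),0,np.sin(ph)]))
t=manip.snapshot("top");p=t["pixels"].astype(int)
m=((p[...,2]>90)&(p[...,2]>2.2*p[...,1])&(p[...,2]>2.2*p[...,0]));m[:, :300]=0;m[:,390:]=0;m[:150]=0;m[270:]=0
yx=np.argwhere(m)[:,::-1].astype(float);d=np.linalg.svd(yx-yx.mean(0))[2][0];d*=np.sign(d[0]);q=(yx-yx.mean(0))@d
tip=yx.mean(0)+d*q.max();print(len(yx),np.round(tip,1))
def K(pr,th):
    h,ra,al=pr;F=np.array([-.005,h]);A=np.array([.095,.080])+ra*np.array([-np.cos(th+al),np.sin(th+al)])
    D=A-F;L=np.linalg.norm(D);hh=np.sqrt(max(.08**2-L*L/4,1e-9));n=np.array([-D[1],D[0]])/L
    return (F+A)/2+n*hh,L
d0=pickle.load(open("cam0.pkl","rb"))
obs=[(0,[(d0["top"],[353.3,249.8]),(d0["scene"],[288.5,157])]),(.5,[(t,[356.3,240.4]),(d0["scene"],[280,152.5])]),(.99,[(t,[360.3,221.1])]),(1.154,[(t,[361.8,213.1])])]
fn="extra.json";ex=json.load(open(fn)) if os.path.exists(fn) else []
ex.append([th,list(tip)]);json.dump(ex,open(fn,"w"))
obs+=[(a,[(t,u)]) for a,u in ex[:2]]
def f(pr):
    r=[]
    for a,l in obs:
        k,_=K(pr,a)
        for s_,u in l: r+=list(proj(s_,w([k[0],-.178,k[1]]))-u)
    k,L=K(pr,0);return np.r_[r,(L-.0496)*1000/1.5,(pr[0]-.035)*1000/8]
r=least_squares(f,[.035,.1,.03]);g=np.arange(.8,1.8,.002);L=[K(r.x,a)[1] for a in g]
k,l=K(r.x,th);print(r.x,np.round(r.fun,1),"lock",[a for a,l in zip(g,L) if l>=.16][:1],"L",l,"knee",k,"pred tip px",proj(t,w([k[0],-.178,k[1]])))
h,ra,al=r.x
kd=2*np.arcsin(min(1,l/.16));print("knee angle",kd-.63)
E
python3 lock.py
```

```text
t 7.4 ch mm [ 36.   -2.3 294. ] F ch [-2.21 -4.89  3.45] gap 0.124 gf 25.5 rot [-0.1 -0.1  0. ]
th 1.3036 tang -1.29 rad 3.88
138 [362.7 203.7]
[0.03509408 0.09031798 0.04230535] [ 0.5 -0.2 -0.9  1.1  0.7  0.1  0.4 -0.3  0.8  0.3  0.5 -0.1  0.5  0.1
  0.1  0. ] lock [np.float64(1.3840000000000006)] L 0.15509196358619468 knee [0.01807509 0.11169395] pred tip px [363.18284328 203.83586495]
knee angle 2.0149370263865904
```

Request:
{"api": "step_arm", "payload": {"commands": [0,0.0016,-0.0004,0,0,0,0,0.0032,-0.0008,0,0,0,0,0.0048,-0.0012,0,0,0,0,0.0064,-0.0016,0,0,0,0,0.008,-0.002,0,0,0,0,0.0096,-0.0023,0,0,0,0,0.011,-0.0026,0,0,0,0,0.0123,-0.0028,0,0,0,0,0.0123,-0.0028,0,0,0,0,0.0123,-0.0028,0,0,0]}}

```text
t: 8.45
tcp_pos: [0.6133, 0.0103, 0.2966]
tool_rot: [0.767, 0.642, 0.0, 0.001]
force: [-1.8, -4.5, 2.4]
finger_gap: 0.128
gripper_force: 25.6
```

```bash
python3 lock.py
```

```text
t 8.45 ch mm [ 48.7  -2.3 296.6] F ch [-0.98 -4.75  2.38] gap 0.128 gf 25.6 rot [-0.1 -0.1  0. ]
th 1.3576 tang -0.50 rad 2.53
132 [363.  198.9]
[0.03486478 0.09047444 0.04186451] [ 0.5 -0.1 -0.9  1.2  0.6  0.1  0.4 -0.2  0.8  0.2  0.5 -0.2  0.4 -0.1
  0.4  0.2  0.2 -0. ] lock [np.float64(1.3800000000000006)] L 0.15870063763962192 knee [0.02867915 0.10743003] pred tip px [363.41124063 199.06901064]
knee angle 2.2565313992679643
```

Request:
{"api": "step_arm", "payload": {"commands": [0,0.0005,-0.0001,0,0,0,0,0.001,-0.0002,0,0,0,0,0.0015,-0.0003,0,0,0,0,0.002,-0.0004,0,0,0,0,0.0025,-0.0005,0,0,0,0,0.003,-0.0005,0,0,0,0,0.003,-0.0005,0,0,0,0,0.003,-0.0005,0,0,0,0,0.003,-0.0005,0,0,0,0,0.003,-0.0005,0,0,0]}}

```text
t: 9.5
tcp_pos: [0.6161, 0.0098, 0.297]
tool_rot: [0.767, 0.642, 0.0, 0.001]
force: [-2.4, -4.7, 2.8]
finger_gap: 0.126
gripper_force: 25.7
```

```bash
python3 lock.py|head -3
```

```text
t 9.5 ch mm [ 51.6  -2.3 297. ] F ch [-1.49 -5.06  2.8 ] gap 0.126 gf 25.7 rot [-0.1 -0.1  0. ]
th 1.3697 tang -0.96 rad 3.02
128 [363.  192.1]
```

```bash
cat > pred.py <<'E'
import numpy as np,pickle
from h import *
t=pickle.load(open("cam0.pkl","rb"))["top"]
h,ra,al=.03486,.09047,.04186
F=np.array([-.005,h])
for th in(1.3697,1.375,1.380):
    A=np.array([.095,.080])+ra*np.array([-np.cos(th+al),np.sin(th+al)]);D=A-F;L=np.linalg.norm(D);n=np.array([-D[1],D[0]])/L
    for kn in(2.3,2.4,2.51,2.6,2.71):
        k=F+D/L*.08*np.cos((2.51-kn)/2)+n*.08*np.sin((2.51-kn)/2);print(th,kn,np.round(k*1000,1),np.round(proj(t,w([k[0],-.178,k[1]])),1))
E
python3 pred.py
```

```text
1.3697 2.3 [ 30.7 106.5] [363.4 198.2]
1.3697 2.4 [ 34.2 104.6] [363.5 196.7]
1.3697 2.51 [ 38.  102.3] [363.5 195.1]
1.3697 2.6 [ 41.  100.3] [363.5 193.8]
1.3697 2.71 [44.5 97.7] [363.4 192.4]
1.375 2.3 [ 30.8 106.4] [363.4 198.1]
1.375 2.4 [ 34.4 104.5] [363.5 196.6]
1.375 2.51 [ 38.1 102.2] [363.5 195. ]
1.375 2.6 [ 41.1 100.2] [363.5 193.7]
1.375 2.71 [44.6 97.6] [363.4 192.3]
1.38 2.3 [ 31.  106.3] [363.4 198.1]
1.38 2.4 [ 34.5 104.4] [363.5 196.5]
1.38 2.51 [ 38.3 102.1] [363.5 194.9]
1.38 2.6 [ 41.3 100.1] [363.5 193.7]
1.38 2.71 [44.8 97.5] [363.4 192.2]
```

The pin jumped to (363,192), which matches the locked position (2.71), with no strain on the bar. Releasing and retreating upwards.

Request:
{"api": "step_arm", "payload": {"commands": [0,0,0,0,0,0,0,0,0,0,0,0,0,0,0,0,0,0,0,0,0,0,0,0,0,0,-0.003,0,0,0,0,0,-0.01,0,0,0,0,0,-0.025,0,0,0,0,0,-0.045,0,0,0,0,0,-0.065,0,0,0,0,0,-0.08,0,0,0], "jaw": 45}}

```text
t: 10.55
tcp_pos: [0.6162, 0.0106, 0.3787]
tool_rot: [0.767, 0.642, 0.001, 0.001]
force: [0.6, -0.0, 0.2]
finger_gap: 0.453
gripper_force: 0.0
```

```bash
python3 lock.py|head -3; python3 -c "
from h import *
go([.6075,.2801,.150])"
```

```text
t 10.55 ch mm [ 51.5  -1.4 378.7] F ch [0.62 0.07 0.22] gap 0.453 gf 0.0 rot [-0.2  0.  -0. ]
th 1.4157 tang 0.64 rad 0.13
51 [363. 192.]
shift mm [263.7 -58.7 231. ] rot deg [ 0.44 -0.02  0.01]
```

Request:
{"api": "step_arm", "payload": {"commands": [0.035,-0.008,0,0,0,8,0.072,-0.016,0,0,0,16,0.11,-0.024,0,0,0,24,0.148,-0.033,0,0,0,32,0.186,-0.042,0,0,0,40,0.22,-0.05,0.01,0,0,48,0.245,-0.055,0.04,0,0,56,0.258,-0.058,0.08,0,0,64,0.264,-0.059,0.12,0,0,72,0.264,-0.059,0.16,0,0,80], "jaw": 80}}

```text
t: 11.6
tcp_pos: [0.6036, 0.2824, 0.2152]
tool_rot: [1.0, -0.003, 0.001, -0.0]
force: [0.8, 0.8, 0.3]
finger_gap: 0.799
gripper_force: 0.0
```

```bash
python3 -c "
from h import *
s=st();print(s['q']);TR=TD@Ro.from_euler('z',90,degrees=True).as_matrix();go([.6075,.2801,.017],TR)
import pickle;from station import manip
t=manip.snapshot('scene');cv2.imwrite('pics/jar2.png',t['pixels'][100:400,150:500])"
```

```text
t 11.6 ch mm [ -8.5 263.9 215.2] F ch [0.62 0.96 0.28] gap 0.799 gf 0.0 rot [-0.   0.1 80.2]
[2.70070826e-01 6.00533787e-01 1.33830130e+00 4.75496225e-04
 1.20157315e+00 1.84632493e+00]
shift mm [  3.7   2.4 198.2] rot deg [-0.05 -0.05  9.78]
```

View pics/jar2.png

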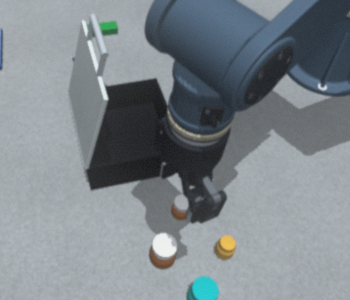

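The picture shows the lid standing on its stay and the gripper above the large amber jar, at crop (163,248). Descending.

Request:
{"api": "step_arm", "payload": {"commands": [0.002,0.001,0.02,0,0,5,0.0037,0.0024,0.045,0,0,9.8,0.0037,0.0024,0.072,0,0,9.8,0.0037,0.0024,0.1,0,0,9.8,0.0037,0.0024,0.122,0,0,9.8,0.0037,0.0024,0.142,0,0,9.8,0.0037,0.0024,0.16,0,0,9.8,0.0037,0.0024,0.176,0,0,9.8,0.0037,0.0024,0.188,0,0,9.8,0.0037,0.0024,0.196,0,0,9.8]}}

```text
t: 12.65
tcp_pos: [0.6076, 0.2785, 0.0199]
tool_rot: [0.996, -0.086, -0.0, 0.0]
force: [-0.5, 0.3, 0.0]
finger_gap: 0.802
gripper_force: 0.0
```

Request:
{"api": "step_arm", "payload": {"commands": [0,0,0,0,0,0,0,0,0,0,0,0,0,0,0,0,0,0,0,0,0,0,0,0,0,0,0,0,0,0,0,0,0,0,0,0,0,0,0,0,0,0,0,0,0,0,0,0,0,0,0,0,0,0,0,0,0,0,0,0], "jaw": 0, "grip_force": 30}}

```text
t: 13.65
tcp_pos: [0.6078, 0.2786, 0.0209]
tool_rot: [0.996, -0.086, 0.0, -0.0]
force: [-0.2, -0.5, 3.3]
finger_gap: 0.527
gripper_force: 31.0
```

```bash
python3 -c "
from h import *
s=st();TR=TD@Ro.from_euler('z',90,degrees=True).as_matrix();go(w([-.045,0,.15]),TR)"
```

```text
t 13.65 ch mm [ -3.7 260.9  20.9] F ch [-0.1  -0.56  3.32] gap 0.527 gf 31.0 rot [-0.   0.  89.8]
shift mm [ -42.2  260.7 -129.2] rot deg [-0.01 -0.03  0.2 ]
```

Request:
{"api": "step_arm", "payload": {"commands": [0,0,-0.02,0,0,0,0,0,-0.055,0,0,0,0,0,-0.095,0,0,0,-0.008,0.03,-0.13,0,0,0,-0.016,0.072,-0.13,0,0,0,-0.024,0.115,-0.13,0,0,0,-0.032,0.16,-0.13,0,0,0,-0.04,0.205,-0.13,0,0,0,-0.042,0.24,-0.13,0,0,0,-0.042,0.26,-0.13,0,0,0]}}

```text
t: 14.65
tcp_pos: [0.5199, 0.0273, 0.1502]
tool_rot: [0.996, -0.087, -0.001, 0.0]
force: [1.0, -0.9, -0.5]
finger_gap: 0.528
gripper_force: 30.6
```

```bash
python3 -c "
from h import *
s=st();TR=TD@Ro.from_euler('z',90,degrees=True).as_matrix();go(w([-.045,0,.028]),TR)
from station import manip
t=manip.snapshot('scene');cv2.imwrite('pics/jar3.png',cv2.resize(t['pixels'][60:300,180:460],(700,600)))"; python3 lock.py|head -3
```

```text
t 14.65 ch mm [-46.1  -1.9 150.2] F ch [ 1.1  -0.67 -0.55] gap 0.528 gf 30.6 rot [ 0.1 -0.1 89.9]
shift mm [  1.4  -2.  122.2] rot deg [0.03 0.1  0.08]
t 14.7 ch mm [-45.6  -3.8 150.2] F ch [ 0.14 -1.12 -0.29] gap 0.524 gf 30.6 rot [-0.  -0.2 90. ]
th 0.5461 tang -0.17 rad -0.27
152 [363.  192.1]
```

View pics/jar3.png

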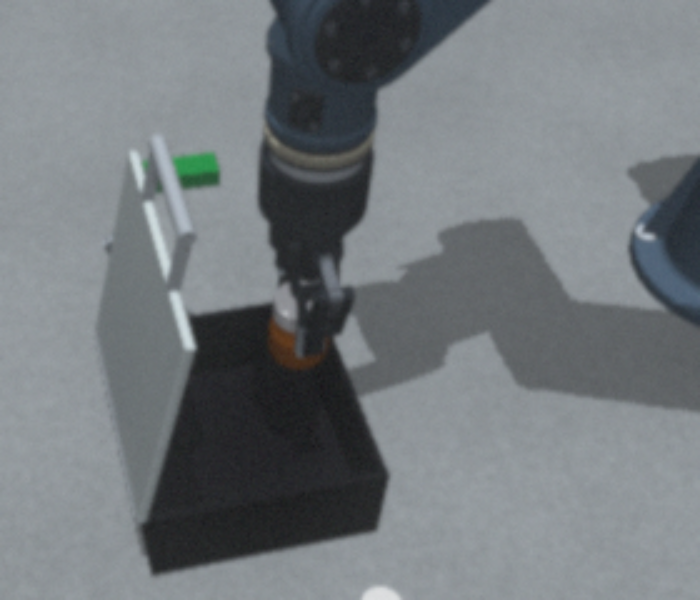

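The amber jar hangs upright over the chamber at crop (300,330), clear of the walls and of the standing lid. Lowering.

Request:
{"api": "step_arm", "payload": {"commands": [0,0,0.02,0,0,0,0,0,0.042,0,0,0,0,0,0.062,0,0,0,0,0,0.08,0,0,0,0,0,0.095,0,0,0,0,0,0.107,0,0,0,0,0,0.115,0,0,0,0,0,0.119,0,0,0,0,0,0.121,0,0,0,0,0,0.123,0,0,0]}}

```text
t: 15.75
tcp_pos: [0.5219, 0.0296, 0.0278]
tool_rot: [0.996, -0.086, 0.001, 0.0]
force: [-0.4, 0.9, -1.5]
finger_gap: 0.525
gripper_force: 30.6
```

```bash
python3 -c "
from h import *
s=st()"
```

```text
t 15.75 ch mm [-44.6   0.7  27.8] F ch [-0.6   0.86 -1.53] gap 0.525 gf 30.6 rot [-0.   0.  89.8]
```

Request:
{"api": "step_arm", "payload": {"commands": [0,0,0.0004,0,0,0,0,0,0.0008,0,0,0,0,0,0.001,0,0,0,0,0,0.001,0,0,0,0,0,0.001,0,0,0,0,0,0.001,0,0,0,0,0,0.001,0,0,0,0,0,0.001,0,0,0,0,0,0.001,0,0,0,0,0,0.001,0,0,0]}}

```text
t: 16.75
tcp_pos: [0.5218, 0.0295, 0.0268]
tool_rot: [0.996, -0.086, 0.0, 0.0]
force: [-0.8, -0.4, 5.1]
finger_gap: 0.527
gripper_force: 31.8
```

Request:
{"api": "step_arm", "payload": {"commands": [0,0,0,0,0,0,0,0,0,0,0,0,0,0,0,0,0,0,0,0,0,0,0,0,0,0,0,0,0,0,0,0,-0.005,0,0,0,0,0,-0.02,0,0,0,0,0,-0.045,0,0,0,0,0,-0.075,0,0,0,0,0,-0.11,0,0,0], "jaw": 75}}

```text
t: 17.75
tcp_pos: [0.5207, 0.0297, 0.1372]
tool_rot: [0.996, -0.086, -0.001, -0.0]
force: [0.2, -0.5, -0.4]
finger_gap: 0.751
gripper_force: 0.0
```

```bash
python3 lock.py|head -3; python3 -c "
from h import *
go(w([.036,-.160,.22]))"
```

```text
t 17.75 ch mm [-45.9   0.6 137.2] F ch [ 0.28 -0.44 -0.38] gap 0.751 gf 0.0 rot [ 0.1 -0.1 89.8]
th 0.4768 tang -0.20 rad -0.43
152 [363.  192.1]
shift mm [ 78.2 161.2 -76.6] rot deg [  0.4   -0.42 -89.78]
```

Request:
{"api": "step_arm", "payload": {"commands": [0,0.03,-0.015,0,0,-8,0,0.065,-0.03,0,0,-16,0,0.1,-0.04,0,0,-24,0,0.135,-0.043,0,0,-32,0.005,0.161,-0.043,0,0,-40,0.02,0.161,-0.043,0,0,-48,0.045,0.161,-0.043,0,0,-56,0.07,0.161,-0.043,0,0,-64,0.085,0.161,-0.043,0,0,-72,0.09,0.161,-0.043,0,0,-80], "jaw": 42}}

```text
t: 18.8
tcp_pos: [0.5842, -0.145, 0.1797]
tool_rot: [0.817, 0.577, 0.001, 0.001]
force: [0.3, 0.7, 0.0]
finger_gap: 0.421
gripper_force: 0.0
```

```bash
python3 - <<'E'
from h import *
from station import manip
st();go(w([.0445,-.160,.0787]))
t=manip.snapshot('scene');u=manip.snapshot('top');cv2.imwrite('pics/pin2.png',np.hstack([cv2.resize(t['pixels'][80:280,180:380],(400,400)),cv2.resize(u['pixels'][130:270,240:380],(400,400))]))
E
```

```text
t 18.8 ch mm [  47.4 -160.3  179.7] F ch [0.18 0.7  0.04] gap 0.421 gf 0.0 rot [-0.1 -0.   9.5]
shift mm [ -0.2  -3.1 101. ] rot deg [ 0.12  0.01 -9.46]
```

View pics/pin2.png

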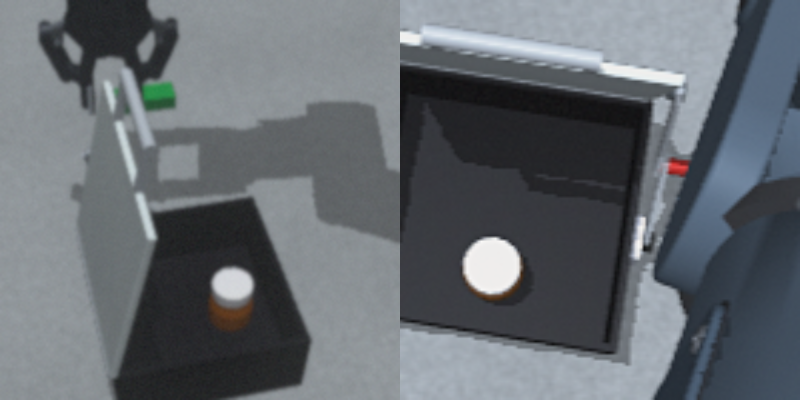

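The jar stands upright on the floor at (232,300) in the left crop. The pin root is at (678,167) in the top crop, where I predicted it. Descending around the pin.

Request:
{"api": "step_arm", "payload": {"commands": [0,-0.003,0.01,0,0,-5,0,-0.003,0.025,0,0,-9.5,0,-0.003,0.038,0,0,-9.5,0,-0.003,0.05,0,0,-9.5,0,-0.003,0.061,0,0,-9.5,0,-0.003,0.072,0,0,-9.5,0,-0.003,0.082,0,0,-9.5,0,-0.003,0.09,0,0,-9.5,0,-0.003,0.097,0,0,-9.5,0,-0.003,0.101,0,0,-9.5]}}

```text
t: 19.9
tcp_pos: [0.5795, -0.1434, 0.0778]
tool_rot: [0.768, 0.64, -0.0, -0.0]
force: [0.1, -0.0, -0.3]
finger_gap: 0.417
gripper_force: 0.0
```

```bash
python3 lock.py|head -3
```

```text
t 19.9 ch mm [  42.4 -159.5   77.8] F ch [ 0.13 -0.02 -0.27] gap 0.417 gf 0.0 rot [0.  0.  0.3]
th 0.2893 tang -0.22 rad -0.20
6 [335.1 186. ]
```

Request:
{"api": "step_arm", "payload": {"commands": [0,-0.005,0,0,0,0,0,-0.009,0,0,0,0,0,-0.0115,-0.001,0,0,0,0,-0.0133,-0.0025,0,0,0,0,-0.015,-0.0036,0,0,0,0,-0.0166,-0.0047,0,0,0,0,-0.0184,-0.0058,0,0,0,0,-0.02,-0.0068,0,0,0,0,-0.022,-0.0078,0,0,0,0,-0.0237,-0.0087,0,0,0]}}

```text
t: 20.95
tcp_pos: [0.5578, -0.1397, 0.0882]
tool_rot: [0.768, 0.64, 0.001, 0.002]
force: [5.7, 0.2, 3.8]
finger_gap: 0.418
gripper_force: 2.5
```

```bash
python3 - <<'E'
from h import *
from station import manip
st()
t=manip.snapshot('scene');u=manip.snapshot('top');cv2.imwrite('pics/x.png',t['pixels'])
E
```

```text
t 20.95 ch mm [  20.5 -159.7   88.2] F ch [5.52 1.23 3.82] gap 0.418 gf 2.5 rot [-0.2 -0.   0.3]
```

Request:
{"api": "step_arm", "payload": {"commands": [0,-0.002,-0.001,0,0,0,0,-0.004,-0.0019,0,0,0,0,-0.006,-0.0027,0,0,0,0,-0.008,-0.0035,0,0,0,0,-0.01,-0.0042,0,0,0,0,-0.012,-0.0049,0,0,0,0,-0.014,-0.0055,0,0,0,0,-0.016,-0.006,0,0,0,0,-0.018,-0.0065,0,0,0,0,-0.019,-0.0068,0,0,0]}}

```text
t: 22.05
tcp_pos: [0.537, -0.1355, 0.0939]
tool_rot: [0.768, 0.64, -0.0, -0.0]
force: [2.9, -0.8, 2.3]
finger_gap: 0.422
gripper_force: 1.7
```

```bash
python3 - <<'E'
from h import *
from station import manip
st()
t=manip.snapshot('scene');u=manip.snapshot('top');cv2.imwrite('pics/pin3.png',np.hstack([cv2.resize(t['pixels'][80:280,180:380],(400,400)),cv2.resize(u['pixels'][130:270,240:380],(400,400))]))
E
```

```text
t 22.05 ch mm [  -0.8 -159.2   93.9] F ch [ 3.03 -0.26  2.28] gap 0.422 gf 1.7 rot [0.1 0.  0.3]
```

View pics/pin3.png

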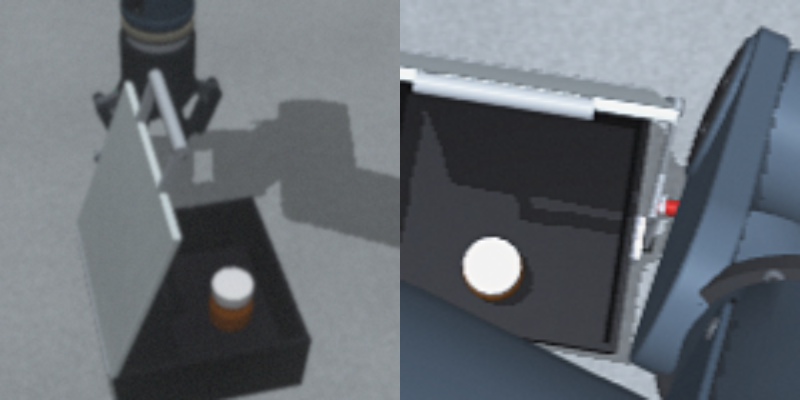

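The pin root has moved to (672,208) in the top crop, about 28 mm towards the robot. The lid leans forward a little and still stands, so the stay is broken. Retreating upwards.

Request:
{"api": "step_arm", "payload": {"commands": [0,0.002,0,0,0,0,0,0.006,0,0,0,0,0,0.008,-0.002,0,0,0,0,0.008,-0.015,0,0,0,0,0.008,-0.05,0,0,0,0,0.008,-0.095,0,0,0,0,0.008,-0.14,0,0,0,0,0.008,-0.185,0,0,0,0,0.008,-0.23,0,0,0,0,0.008,-0.27,0,0,0]}}

```text
t: 23.15
tcp_pos: [0.5449, -0.1368, 0.3675]
tool_rot: [0.768, 0.64, 0.0, 0.001]
force: [0.9, -0.7, -0.2]
finger_gap: 0.422
gripper_force: 0.0
```

```bash
python3 - <<'E'
from h import *
from station import manip
st()
t=manip.snapshot('scene');u=manip.snapshot('top')
a=cv2.resize(t['pixels'][80:200,200:320],(400,400),interpolation=cv2.INTER_CUBIC);b=cv2.resize(u['pixels'][120:240,230:350],(400,400),interpolation=cv2.INTER_CUBIC)
cv2.imwrite('pics/bar2.png',np.hstack([a,b]))
for th in (1.2,1.24,1.28,1.32):
  ph=th+.019
  for y in(-.049,.049):
    p=w([.095-.235*np.cos(ph),y,.08+.235*np.sin(ph)]);print(th,y,np.round((proj(t,p)-[200,80])/.3,0),np.round((proj(u,p)-[230,120])/.3,0)+[400,0])
E
```

```text
t 23.15 ch mm [   7.2 -159.1  367.5] F ch [ 1.   -0.55 -0.23] gap 0.422 gf 0.0 rot [-0.1 -0.   0.3]
1.2 -0.049 [212. 132.] [653. 188.]
1.2 0.049 [259. 259.] [446. 156.]
1.24 -0.049 [195. 129.] [656. 168.]
1.24 0.049 [241. 257.] [449. 136.]
1.28 -0.049 [178. 127.] [660. 148.]
1.28 0.049 [222. 255.] [452. 116.]
1.32 -0.049 [161. 126.] [663. 128.]
1.32 0.049 [203. 255.] [454.  96.]
```

View pics/bar2.png

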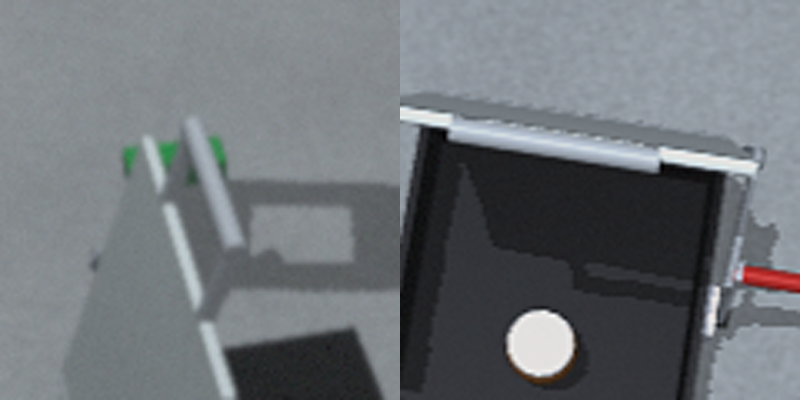

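The bar ends are at scene crop (190,125) and (232,245), and at top crop (451,130) and (657,158). That puts the lid at about 1.26 rad. Moving over the bar.

Request:
{"api": "step_arm", "payload": {"commands": [0.03,0.004,0,0,0,0,0.068,0.009,0,0,0,0,0.108,0.014,0,0,0,0,0.142,0.018,0,0,0,0,0.158,0.019,0.004,0,0,0,0.158,0.019,0.02,0,0,0,0.158,0.019,0.038,0,0,0,0.158,0.019,0.056,0,0,0,0.158,0.019,0.07,0,0,0,0.158,0.019,0.077,0,0,0]}}

```text
t: 24.25
tcp_pos: [0.591, 0.0144, 0.285]
tool_rot: [0.768, 0.64, -0.002, -0.002]
force: [-0.8, -1.0, -0.5]
finger_gap: 0.42
gripper_force: 0.0
```

Request:
{"api": "step_arm", "payload": {"commands": [0,0,0,0,0,0,0,0,0,0,0,0,0,0,0,0,0,0,0,0,0,0,0,0,0,0,0,0,0,0,0,0,0,0,0,0,0,0,0,0,0,0,0,0,0,0,0,0,0,0,0,0,0,0,0,0,0,0,0,0], "jaw": 0, "grip_force": 25}}

```text
t: 25.25
tcp_pos: [0.5926, 0.0144, 0.2872]
tool_rot: [0.768, 0.64, -0.0, 0.0]
force: [-1.4, -2.9, -1.2]
finger_gap: 0.13
gripper_force: 24.8
```

```bash
cat > arc.py <<'E'
from h import *
import sys
s=st();p=1000*c(s["tcp_pos"]);v=np.array([95-p[0],p[2]+17.8-80]);r=np.hypot(*v);ph=np.arctan2(v[1],v[0]);th=ph-.0191
F=RC.T@s["force"];print("theta %.4f r %.1f tang %.2f rad %.2f"%(th,r,F@[np.sin(ph),0,np.cos(ph)],F@[-np.cos(ph),0,np.sin(ph)]))
t1=float(sys.argv[1]);r1=float(sys.argv[2]) if len(sys.argv)>2 else r
for i in range(1,11):
    f=i/10;f=f*f*(3-2*f) if len(sys.argv)>3 else f
    q=ph+(t1-th)*f;rr=r+(r1-r)*f;print(i,"y %.1f z %.1f"%(95-rr*np.cos(q)-p[0],-(80-17.8+rr*np.sin(q)-p[2])))
E
python3 arc.py .8
```

```text
t 25.25 ch mm [ 27.7  -1.8 287.2] F ch [-0.89 -3.12 -1.19] gap 0.13 gf 24.8 rot [ 0.  -0.   0.3]
theta 1.2609 r 234.8 tang -1.19 rad -0.88
1 y -10.3 z 3.3
2 y -20.4 z 7.2
3 y -30.4 z 11.4
4 y -40.1 z 16.2
5 y -49.6 z 21.3
6 y -58.9 z 26.9
7 y -67.8 z 33.0
8 y -76.5 z 39.4
9 y -84.9 z 46.2
10 y -93.0 z 53.4
```

Request:
{"api": "step_arm", "payload": {"commands": [0,-0.007,0.0022,0,0,0,0,-0.0155,0.0052,0,0,0,0,-0.025,0.009,0,0,0,0,-0.035,0.0137,0,0,0,0,-0.045,0.0188,0,0,0,0,-0.055,0.0245,0,0,0,0,-0.065,0.031,0,0,0,0,-0.075,0.0383,0,0,0,0,-0.0849,0.0462,0,0,0,0,-0.093,0.0534,0,0,0]}}

```text
t: 26.25
tcp_pos: [0.4996, 0.0319, 0.233]
tool_rot: [0.768, 0.64, -0.0, -0.0]
force: [-0.7, -4.5, 2.7]
finger_gap: 0.129
gripper_force: 24.9
```

```bash
python3 arc.py .4
```

```text
t 26.25 ch mm [-67.  -1. 233.] F ch [ 0.08 -4.51  2.72] gap 0.129 gf 24.9 rot [ 0.1 -0.   0.3]
theta 0.7929 r 235.4 tang 1.93 rad 1.92
1 y -6.6 z 6.5
2 y -12.9 z 13.2
3 y -19.0 z 20.2
4 y -24.7 z 27.5
5 y -30.2 z 34.9
6 y -35.4 z 42.6
7 y -40.3 z 50.4
8 y -44.9 z 58.4
9 y -49.1 z 66.7
10 y -53.1 z 75.0
```

Forces stay small, so I keep lowering.

Request:
{"api": "step_arm", "payload": {"commands": [0,-0.0066,0.0065,0,0,0,0,-0.0129,0.0132,0,0,0,0,-0.019,0.0202,0,0,0,0,-0.0247,0.0275,0,0,0,0,-0.0302,0.0349,0,0,0,0,-0.0354,0.0426,0,0,0,0,-0.0403,0.0504,0,0,0,0,-0.0449,0.0584,0,0,0,0,-0.0491,0.0667,0,0,0,0,-0.0531,0.075,0,0,0]}}

```text
t: 27.25
tcp_pos: [0.4484, 0.0413, 0.1578]
tool_rot: [0.768, 0.64, -0.0, -0.0]
force: [-3.3, -3.6, 0.9]
finger_gap: 0.13
gripper_force: 26.0
```

```bash
python3 arc.py .06
```

```text
t 27.25 ch mm [-119.    -0.7  157.8] F ch [-2.64 -4.14  0.9 ] gap 0.13 gf 26.0 rot [0.  0.  0.3]
theta 0.4011 r 234.4 tang -0.26 rad 2.78
1 y -3.1 z 7.4
2 y -6.0 z 14.8
3 y -8.6 z 22.4
4 y -11.0 z 30.0
5 y -13.1 z 37.7
6 y -15.0 z 45.5
7 y -16.5 z 53.3
8 y -17.8 z 61.2
9 y -18.9 z 69.1
10 y -19.7 z 77.1
```

Request:
{"api": "step_arm", "payload": {"commands": [0,-0.0031,0.0074,0,0,0,0,-0.006,0.0148,0,0,0,0,-0.0086,0.0224,0,0,0,0,-0.011,0.03,0,0,0,0,-0.0131,0.0377,0,0,0,0,-0.015,0.0455,0,0,0,0,-0.0165,0.0533,0,0,0,0,-0.0178,0.0612,0,0,0,0,-0.0189,0.069,0,0,0,0,-0.0196,0.075,0,0,0]}}

```text
t: 28.25
tcp_pos: [0.4289, 0.0449, 0.0826]
tool_rot: [0.768, 0.64, -0.0, -0.001]
force: [-2.5, -4.7, 0.7]
finger_gap: 0.128
gripper_force: 26.9
```

```bash
python3 arc.py 0 | head -2
```

```text
t 28.25 ch mm [-138.9   -0.6   82.6] F ch [-1.68 -5.07  0.67] gap 0.128 gf 26.9 rot [0.1 0.  0.3]
theta 0.0681 r 234.7 tang 0.52 rad 1.73
```

Request:
{"api": "step_arm", "payload": {"commands": [0,-0.0002,0.0018,0,0,0,0,-0.0003,0.0036,0,0,0,0,-0.0004,0.0054,0,0,0,0,-0.0005,0.0072,0,0,0,0,-0.0006,0.009,0,0,0,0,-0.0007,0.0106,0,0,0,0,-0.0008,0.012,0,0,0,0,-0.0009,0.0132,0,0,0,0,-0.0009,0.0142,0,0,0,0,-0.0009,0.015,0,0,0]}}

```text
t: 29.25
tcp_pos: [0.4279, 0.045, 0.0679]
tool_rot: [0.768, 0.64, -0.001, -0.001]
force: [-2.9, -4.5, -0.1]
finger_gap: 0.131
gripper_force: 27.1
```

```bash
python3 arc.py 0 | head -2
```

```text
t 29.25 ch mm [-139.8   -0.6   67.9] F ch [-2.04 -4.89 -0.14] gap 0.131 gf 27.1 rot [0.1 0.  0.3]
theta 0.0053 r 234.9 tang -0.19 rad 2.04
```

Request:
{"api": "step_arm", "payload": {"commands": [0,0,0.0004,0,0,0,0,0,0.0008,0,0,0,0,0,0.0012,0,0,0,0,0,0.0016,0,0,0,0,0,0.002,0,0,0,0,0,0.0024,0,0,0,0,0,0.0027,0,0,0,0,0,0.003,0,0,0,0,0,0.003,0,0,0,0,0,0.003,0,0,0]}}

```text
t: 30.25
tcp_pos: [0.4278, 0.0451, 0.065]
tool_rot: [0.768, 0.64, -0.001, -0.001]
force: [-3.0, -5.4, -0.0]
finger_gap: 0.128
gripper_force: 27.0
```

```bash
python3 arc.py 0 | head -2
```

```text
t 30.25 ch mm [-140.    -0.6   65. ] F ch [-1.98 -5.87 -0.02] gap 0.128 gf 27.0 rot [0.1 0.  0.3]
theta -0.0073 r 235.0 tang -0.04 rad 1.98
```

Request:
{"api": "step_arm", "payload": {"commands": [0,0,0.0004,0,0,0,0,0,0.0008,0,0,0,0,0,0.0012,0,0,0,0,0,0.0016,0,0,0,0,0,0.002,0,0,0,0,0,0.0024,0,0,0,0,0,0.0027,0,0,0,0,0,0.003,0,0,0,0,0,0.003,0,0,0,0,0,0.003,0,0,0]}}

```text
t: 31.25
tcp_pos: [0.4277, 0.0451, 0.0625]
tool_rot: [0.768, 0.64, -0.001, -0.001]
force: [-4.4, -4.9, 7.9]
finger_gap: 0.126
gripper_force: 27.7
```

```bash
python3 arc.py 0 | head -2
```

```text
t 31.25 ch mm [-140.    -0.6   62.5] F ch [-3.46 -5.64  7.87] gap 0.126 gf 27.7 rot [0.1 0.  0.3]
theta -0.0179 r 235.0 tang 7.87 rad 3.47
```

Request:
{"api": "step_arm", "payload": {"commands": [0,0,0.0003,0,0,0,0,0,0.0006,0,0,0,0,0,0.0009,0,0,0,0,0,0.0011,0,0,0,0,0,0.0011,0,0,0,0,0,0.0011,0,0,0,0,0,0.0011,0,0,0,0,0,0.0011,0,0,0,0,0,0.0011,0,0,0,0,0,0.0011,0,0,0]}}

```text
t: 32.25
tcp_pos: [0.4277, 0.0451, 0.0622]
tool_rot: [0.768, 0.64, -0.0, -0.001]
force: [-5.3, -4.5, 17.1]
finger_gap: 0.13
gripper_force: 28.6
```

Request:
{"api": "step_arm", "payload": {"commands": [0,0,0,0,0,0,0,0,0,0,0,0,0,0,0,0,0,0,0,0,0,0,0,0,0,0,0,0,0,0,0,0,0,0,0,0,0,0,-0.01,0,0,0,0,0,-0.03,0,0,0,0,0,-0.06,0,0,0,0,0,-0.1,0,0,0], "jaw": 40}}

```text
t: 33.25
tcp_pos: [0.4276, 0.045, 0.1622]
tool_rot: [0.768, 0.64, -0.001, -0.001]
force: [1.4, 0.3, 0.0]
finger_gap: 0.4
gripper_force: 0.0
```

Request:
{"api": "step_arm", "payload": {"commands": [0,-0.01,-0.03,0,0,0,0,-0.01,-0.07,0,0,0,0,-0.01,-0.11,0,0,0,0,-0.01,-0.15,0,0,0,0,-0.01,-0.15,0,0,0,0,-0.01,-0.15,0,0,0,0,-0.01,-0.15,0,0,0,0,-0.01,-0.15,0,0,0,0,-0.01,-0.15,0,0,0,0,-0.01,-0.15,0,0,0]}}

```text
t: 34.25
tcp_pos: [0.4186, 0.0467, 0.3107]
tool_rot: [0.768, 0.64, -0.001, -0.001]
force: [0.3, 0.2, -0.2]
finger_gap: 0.403
gripper_force: 0.0
```

```bash
python3 - <<'E'
from h import *
from station import manip
st();t=manip.snapshot('scene')
d0=pickle.load(open("cam0.pkl","rb"))["scene"]["pixels"]
f=lambda p:cv2.resize(p[140:290,210:360],(400,400),interpolation=cv2.INTER_CUBIC)
cv2.imwrite('pics/end.png',np.hstack([f(t["pixels"]),f(d0)]))
# sub-pixel shift of lid front/left corner region vs the starting picture
g=lambda p:np.float32(cv2.cvtColor(p,cv2.COLOR_BGR2GRAY))
for r in ((225,300,275,345),(235,285,225,300),(120,140,230,275),(335,365,290,335),(290,318,320,345),(335,360,365,390)):
    a=g(d0)[r[0]:r[1],r[2]:r[3]];b=g(t["pixels"])[r[0]:r[1],r[2]:r[3]];print(r,cv2.phaseCorrelate(a,b))
E
```

```text
t 34.25 ch mm [-149.3   -0.6  310.7] F ch [ 0.32  0.21 -0.2 ] gap 0.403 gf 0.0 rot [ 0.1 -0.   0.3]
(225, 300, 275, 345) ((0.03854915220671984, 0.5524994423931346), 1.0289632295679163)
(235, 285, 225, 300) ((0.4762655156803888, -0.02231360918063885), 0.9851034952799479)
(120, 140, 230, 275) ((0.5400045300025127, 0.16082703017264244), 0.8950685803095499)
(335, 365, 290, 335) ((-0.2788089374878915, -1.4233413209027148), 0.21804528483638058)
(290, 318, 320, 345) ((0.4970682015685597, 0.026435129033799853), 0.9258138249715169)
(335, 360, 365, 390) ((0.547254357127585, 0.5293147353191117), 1.001412059020996)
```

View pics/end.png

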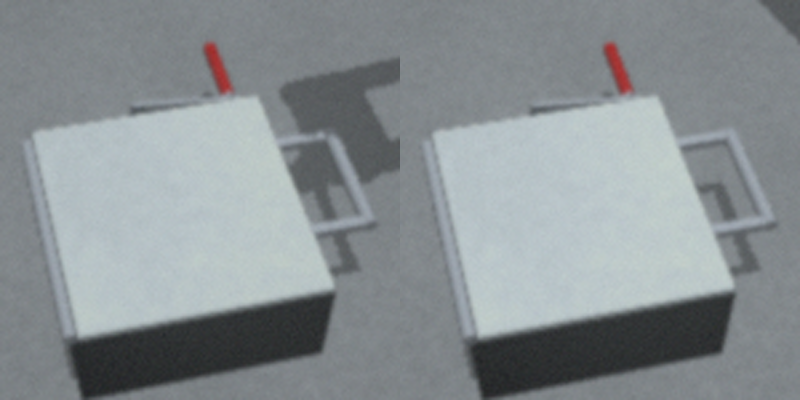

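The left half (now) matches the right half (start): lid fully shut and stay folded, with the pin tip at (210,45) in both. The mailer and objective have not moved, and the gripper is clear.

```bash
python3 -c "
from station import manip
print(manip.sign_off())"
```

```text
the job is handed in; nothing more can be done
None
```

I handed the job in at about 34 s: the lid locked on its stay, the amber jar was stood upright inside, and the stay was broken at the red pin. The lid was then lowered and pressed fully shut, with the brass objective and green mailer unmoved.

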